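# Nest the china condiment set on the dispenser plate

### The arm

A 7-joint arm with a two-finger parallel gripper is mounted at the origin on the work surface. World frame = base frame: x ahead of the robot, y to its left, z up, the work surface at z = 0. Lengths are in m, angles in rad, forces in N, time in s.
With the tool pointing down it reaches from about 0.4 to 0.875 m from the base axis. Payload 6.5 kg.
Tool frame: the origin (TCP) lies at the very end of the fingers, on their centre line; the grasp point (between the pads) lies 19 mm behind it; z points along the fingers, y is the line along which they close (so a half turn about z gives the same grasp; the last joint's range is limited). The gripper opens to 88 mm and grips with 3 to 60 N. Pads are 18 mm wide; open, the fingers measure 123 mm over their backs; the gripper's body (75 mm by 187 mm) begins 45 mm behind the grasp point.
Start: joints at [-1.28, 0.536, -0.004, 1.538, 0.003, 1.067, -0.071], TCP at [0.227, 0.609, 0.239] pointing down, gripper open.
Joint ranges: [-2.7, 2.7], [-0.37, 2.16], [-1.27, 1.26], [0.24, 2.4], [-1.31, 4.45], [0.19, 1.91], [-2.76, 2.76]. Speed limits (rad/s): [2.39, 2.39, 3.14, 3.14, 3.14, 3.14, 3.14].

### API

Orientations are given as a unit quaternion [w, x, y, z].
In Python, from cell import bot gives the robot as it stands. The module is installed in compiled form; this text tells all that it offers.
- The arm moves only by the tool apply_moves, never from a script. Its argument "moves" is a list of rows, each an object of numbers: "dx", "dy", "dz": the shift along the tool's x, y, z in a scale on which 1.0 is 0.4 m; "wx", "wy", "wz": the turn, a rotation vector about the tool's x, y, z in parts of the range, where 1.0 means 90 degrees; "grip": the opening, from 0 (shut) to 1 (fully open). A call has 1 to 8 rows; each row is the pose to reach, as a shift and turn from the pose commanded when the call began, along the tool's axes at that moment; what a row does not reach only later rows make up. A row lasts 1/8 s, in which the tool goes at most 62.5 mm and 10.7 degrees, less where a joint would pass 70% of its speed; a pose out of reach is approached as far as the arm can. A shift or turn number past 1, either way, is cut back to 1. A call with a gripper value outside its range is refused whole. The fingers move at their own pace and stop on an object; "force" is the grip in N (left out, the last holds). Time passes only in rows, so rows that repeat a pose let the fingers close. It gives the time, the measured TCP pose, the force, the opening and the grip force at its end, in the units of the state.
- bot.state(): the state, without advancing time (a new reading comes with each control period).
- bot.capture(name): name is "scene" or "top" or "wrist"; returns a dict with "pixels" (480x640x3 uint8, red, green, blue), "intrinsics" (3x3 intrinsics, pixels), "k1" (the pictures are not rectified: a ray, as slopes to the right and down, at radius r is drawn at 1 + k1 r^2 times it, then the intrinsics apply), "camera_from_world" (4x4, takes a point from world to camera coordinates). Camera axes: x right, y up, looking along -z (the intrinsics and any distortion apply to the point x, -y, -z); pixel columns grow to the right and rows downward; lengths in m; the calibration is good to about 2 mm. A picture is of the moment at which its call begins. There is no depth.
- bot.finish_job(): hands the job in; it is judged then, once.
The state is a dict: "time_s": time; "q": joint angles; "dq": joint speeds; "tau": joint torques, N m; "ee_pos": TCP position; "ee_rot": TCP orientation; "ft_force": force on the tool from outside, world axes, zero at the start; "ft_torque": the same for the moment, N m; "opening": finger opening in m; "grip_force": force on a finger pad.
Only numpy, scipy, OpenCV 4.12 (cv2) and the standard library are available. Lean on these libraries where they do the work, as an engineer would, in place of code of your own. Each camera call takes 0.05 s, during which the arm holds its last target. There are 200 camera calls.

### The job

Put the white china condiment set away as one nest on the round chrome pressure plate: first stand the wide low ramekin in the middle of the plate, then the beaker inside the ramekin, then the tall slim cup inside the beaker, and last the knobbed lid on the slim cup with its plug in the mouth. Set each piece down upright and let go of it before you fetch the next; do not let any of them drop, and leave the other things on the counter where they are.

Things in the scene. Friction and masses are not known exactly. Their poses are not given: they have to be found in the camera images.
- ramekin: Wide low open dish of white china, loose, mouth up on the counter: straight outside wall 65 mm across, 36 mm high, wall 3 mm (59 mm across inside), floor 5 mm thick; 0.12 to 0.21 kg. Origin: centre of its underside, z up along its axis; round, so its yaw does not matter.
- beaker: Middle-sized open beaker of white china, loose, mouth up on the counter: straight outside wall 49 mm across, 62 mm high, wall 2.5 mm (44 mm across inside), floor 5 mm thick; 0.10 to 0.17 kg. Standing in the ramekin its underside is 5 mm above the ramekin's. Origin: centre of its underside, z up along its axis; round, so its yaw does not matter.
- slim_cup: Tall slim open cup of white china, loose, mouth up on the counter: straight outside wall 35 mm across, 90 mm high, wall 2.5 mm (30 mm across inside), floor 5 mm thick; 0.08 to 0.15 kg. Standing in the beaker its underside is 5 mm above the beaker's. Origin: centre of its underside, z up along its axis; round, so its yaw does not matter.
- lid: Small white china lid, loose, right way up on the counter: plug 21 mm across, 6 mm deep; on it a disc 42 mm across, 5 mm thick (6 to 11 mm above the origin); on top a round knob 18 mm across (11 to 31 mm above the origin) to grip; 0.05 kg. On the slim cup the disc rests on the rim and the origin is 84 mm above the cup's. Origin: centre of the plug's underside, z up; yaw does not matter.
- plate: Chrome dispenser pressure plate fixed to the counter (elsewhere at each start): flat round plate 100 mm across on a black foot ring 112 mm across; its flat top is 14 mm above the counter. Origin: centre of its underside at counter height, z up; yaw does not matter.
- timer: Bystander: steel egg timer with a domed top, loose, 62 mm across, 58 mm high. Origin: centre of its underside.
- bulb: Bystander: spare milk-glass bulb with a brass bayonet cap, loose, lying on its side on the counter, 102 mm long along its x, 60 mm across and high. Origin: on the counter under its middle.
- shaker: Bystander: glass salt shaker with a steel top, loose, 42 mm across, 71 mm high. Origin: centre of its underside.
- pourer: Bystander: glass sugar pourer with a steel top and spout, loose, 74 mm across, 144 mm high. Origin: centre of its underside.
Not all that is in view belongs to the job. Leave any purple look-alike of the ramekin alone.

How it is judged:
On the way, in this order (a step that is already met when the one before it is completed fails the run):
1. the ramekin stands upright on the plate, within 15 mm of its centre, let go (horizontal distance between ramekin and plate below 0.015 m and z of ramekin in the frame of plate between 0.01 and 0.018 m and angle between ramekin's own z axis and vertical below 0.12 rad and contact force between the fingers and ramekin below 0.05 N), for 0.2 s.
2. the beaker stands upright on the ramekin's floor, let go (horizontal distance between beaker and ramekin below 0.008 m and z of beaker in the frame of ramekin between 0.002 and 0.009 m and angle between beaker's own z axis and vertical below 0.12 rad and contact force between the fingers and beaker below 0.05 N), for 0.2 s.
3. the slim cup stands upright on the beaker's floor, let go (horizontal distance between slim_cup and beaker below 0.008 m and z of slim_cup in the frame of beaker between 0.002 and 0.009 m and angle between slim_cup's own z axis and vertical below 0.12 rad and contact force between the fingers and slim_cup below 0.05 N), for 0.2 s.
4. the lid sits level on the slim cup, plug in its mouth, let go (horizontal distance between lid and slim_cup below 0.008 m and z of lid in the frame of slim_cup between 0.08 and 0.0875 m and angle between lid's own z axis and vertical below 0.12 rad and contact force between the fingers and lid below 0.05 N), for 0.2 s.
At the end, for the whole second after the job is handed in: Ramekin on the plate within 15 mm of its centre; beaker on the ramekin's floor, slim cup on the beaker's, lid on the slim cup, plug in (each within 8 mm of the axis below and 4 mm of its seated height); all upright within 0.12 rad, let go and at rest (all of step 1 and all of step 2 and all of step 3 and all of step 4 and linear speed of each of ramekin, beaker, slim_cup, lid below 0.02 m/s); the robot touches nothing.
It fails at once if a piece of the china set is dropped (falls free faster than 0.6 m/s, about 18 mm of fall) ((linear speed of ramekin above 0.6 m/s and contact force between the fingers and ramekin below 0.01 N) or (linear speed of beaker above 0.6 m/s and contact force between the fingers and beaker below 0.01 N) or (linear speed of slim_cup above 0.6 m/s and contact force between the fingers and slim_cup below 0.01 N) or (linear speed of lid above 0.6 m/s and contact force between the fingers and lid below 0.01 N)).
It fails at once if the timer, bulb, shaker or pourer is pushed more than 30 mm from its place (distance of any of timer, bulb, shaker, pourer from where it was at the start of the episode above 0.03 m).
It also fails if it takes over 128 s, if anything falls off the work surface, if the arm or the gripper's body presses on something with over 40 N, if the wrist force passes 120 N, or if a joint passes its speed limit or range.

## Working session

There is one attempt and no reset: what is moved stays moved. The work goes in short steps, Python scripts to look and compute and a tool call to move; the robot and the scene stay as the last step left them, time stands still between calls to the robot, and variables do not carry over. Pictures are saved under pics/ and viewed, at most 14 in all, crops included, and the job is handed in when it is done.

Besides the shell and the picture viewer there is one more tool, called after ">>>" as name(argument=value, ...) on one line, values as JSON. apply_moves: Moves the arm, as the interface text tells. Its arguments: {"type":"object","properties":{"moves":{"type":"array"},"force":{"type":"number"}},"required":["moves"]}

```bash
mkdir -p pics; cat > h.py <<'E'
import numpy as np, cv2
from cell import bot
def cam(n):
    c=bot.capture(n); c['bgr']=cv2.cvtColor(c['pixels'],cv2.COLOR_RGB2BGR); return c
def ray(c,u,v):
    K=np.array(c['intrinsics'],float); k1=c['k1']
    d=np.array([(u-K[0,2])/K[0,0],(v-K[1,2])/K[1,1]]); s=d.copy()
    for _ in range(30): s=d/(1+k1*(s@s))
    T=np.array(c['camera_from_world']); R=T[:3,:3]
    return -R.T@T[:3,3], R.T@np.array([s[0],-s[1],-1.])
def onz(c,u,v,z):
    o,d=ray(c,u,v); return o+d*(z-o[2])/d[2]
def proj(c,p):
    K=np.array(c['intrinsics'],float);T=np.array(c['camera_from_world'])
    q=T[:3,:3]@np.array(p)+T[:3,3]; s=np.array([q[0],-q[1]])/-q[2]; s=s*(1+c['k1']*(s@s))
    return K[0,0]*s[0]+K[0,2],K[1,1]*s[1]+K[1,2]
E
python3 - <<'E'
from h import *
for n in('top','scene'):
    c=cam(n); cv2.imwrite(f'pics/{n}0.png',c['bgr']); print(n,c['k1'],np.round(ray(c,320,240),3).tolist())
s=bot.state(); print({k:np.round(v,3).tolist() for k,v in s.items()})
E
```

```text
top -0.004525130453671866 [[0.51, 0.061, 0.947], [0.039, 0.022, -0.999]]
scene -0.1048599975262616 [[1.259, 0.312, 1.115], [-0.518, -0.177, -0.837]]
{'time_s': 0.1, 'q': [-1.28, 0.537, -0.004, 1.539, 0.003, 1.067, -0.071], 'dq': [-0.0, -0.002, -0.001, -0.003, 0.001, 0.001, -0.001], 'tau': [0.002, -57.208, 0.994, -25.223, -0.056, 0.013, 0.0], 'ee_pos': [0.227, 0.609, 0.238], 'ee_rot': [-0.0, 0.177, 0.984, -0.001], 'ft_force': [-0.402, 0.035, 0.742], 'ft_torque': [0.006, 0.009, -0.023], 'grip_force': 0.0, 'opening': 0.088}
```

View pics/top0.png

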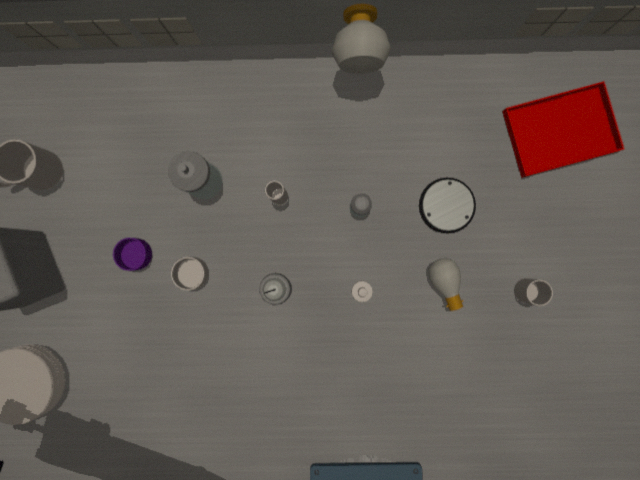

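View pics/scene0.png

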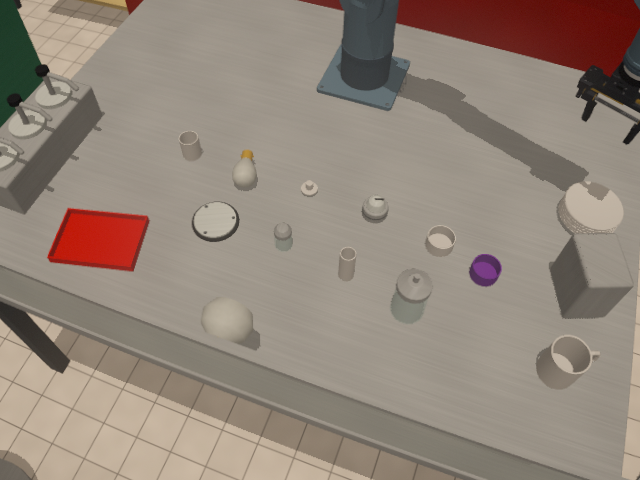

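Top view: ramekin (189,274), purple decoy (132,253), slim cup (276,191), beaker (538,292), lid (362,292), plate (447,205), timer (275,289), shaker (361,206), pourer (189,171) and bulb (446,283). The scene view shows the same layout.

```bash
cat >> h.py <<'E'
def crop(c,u,v,r,f):
    # magnified crop
    return cv2.resize(c['bgr'][v-r:v+r,u-r:u+r],None,fx=f,fy=f,interpolation=cv2.INTER_CUBIC)
E
python3 - <<'E'
from h import *
c=cam('top'); T=[('ramekin',189,274,.036),('beaker',538,292,.062),('slim',276,191,.09),('lid',362,292,.011),('plate',447,205,.014)]
cr=[]
for n,u,v,h in T:
    cr.append(crop(c,u,v,32,4)); print(n,'coarse',np.round(onz(c,u,v,h),3))
for n,u,v in [('purple',132,253),('pourer',189,171),('timer',275,289),('shaker',361,206),('bulb',446,283)]: print(n,np.round(onz(c,u,v,.05),3))
cr.append(np.zeros_like(cr[0]))
cv2.imwrite('pics/m.png',np.vstack([np.hstack(cr[:3]),np.hstack(cr[3:])]))
E
```

```text
ramekin coarse [0.485 0.334 0.036]
beaker coarse [ 0.442 -0.321  0.062]
slim coarse [0.635 0.158 0.09 ]
lid coarse [0.444 0.    0.011]
plate coarse [ 0.612 -0.169  0.014]
purple [0.527 0.438 0.05 ]
pourer [0.682 0.328 0.05 ]
timer [0.455 0.167 0.05 ]
shaker [0.609 0.002 0.05 ]
bulb [ 0.461 -0.155  0.05 ]
```

View pics/m.png

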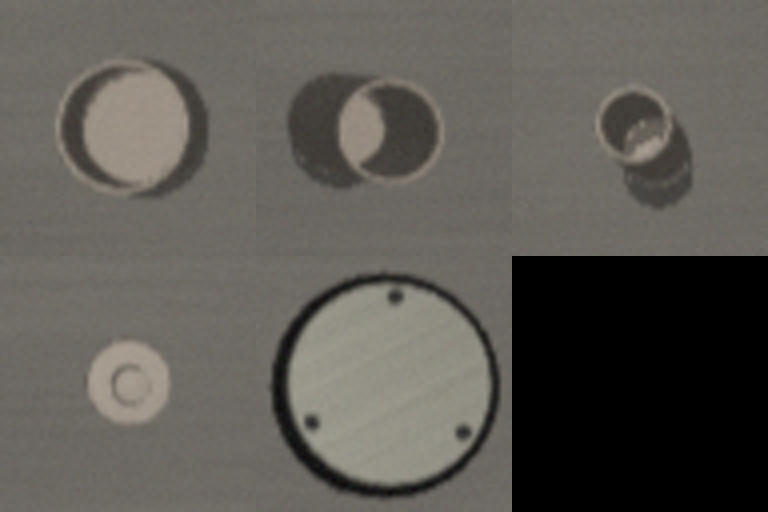

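The crops show clear rim circles: ramekin at crop (123,127), beaker (134,131), slim cup (122,125), lid (128,127) and plate top (133,127).

```bash
cat >> h.py <<'E'
from scipy.spatial.transform import Rotation as Rn
def togo(p,label=''):
    s=bot.state(); w,x,y,z=s['ee_rot']; R=Rn.from_quat([x,y,z,w]).as_matrix()
    d=R.T@(np.array(p)-s['ee_pos']); print(label,'togo mm',np.round(d*1000,1),'tcp',np.round(s['ee_pos'],4),'tilt',np.round(R[:,2],3),'yaxis',np.round(R[:2,1],3),'t',round(s['time_s'],2))
E
python3 - <<'E'
from h import *
c=cam('top'); s=cam('scene')
for n,u,v,x,y,h,d in [('ramekin',189,274,123,127,.036,.065),('beaker',538,292,134.5,131,.062,.049),('slim',276,191,122,125,.09,.035),('lid',362,292,128.5,127,.011,.042),('plate',447,205,133,127.5,.014,.1)]:
    U=u-32+(x+.5)/4-.5; V=v-32+(y+.5)/4-.5
    p=onz(c,U,V,h); print(n,np.round(p,4),'diam px*4',round(4*(proj(c,p+[0,-d/2,0])[0]-proj(c,p+[0,d/2,0])[0])),'scene px',np.round(proj(s,p),1))
    q=np.array(proj(s,p)).round().astype(int)
    for a in np.linspace(0,6.28,24): 
        e=np.array(proj(s,p+d/2*np.array([np.cos(a),np.sin(a),0])))
        cv2.circle(s['bgr'],tuple((e*16).round().astype(int).tolist()),8,(0,0,255),-1,shift=4)
cv2.imwrite('pics/s.png',cv2.resize(s['bgr'][110:300,160:480],None,fx=2.5,fy=2.5))
togo([.485,.336,.13],'ramekin')
E
```

```text
ramekin [0.4865 0.3368 0.036 ] diam px*4 134 scene px [441.2 237.3]
beaker [ 0.4415 -0.323   0.062 ] diam px*4 107 scene px [187.6 138.4]
slim [0.6367 0.1611 0.09  ] diam px*4 77 scene px [347.7 254.1]
lid [0.445  0.0008 0.011 ] diam px*4 86 scene px [308.8 188.6]
plate [ 0.6125 -0.1712  0.014 ] diam px*4 204 scene px [214.5 219.8]
ramekin togo mm [-337.1 -165.4  108.5] tcp [0.2269 0.6088 0.2383] tilt [-0.    -0.001 -1.   ] yaxis [0.349 0.937] t 0.25
```

View pics/s.png

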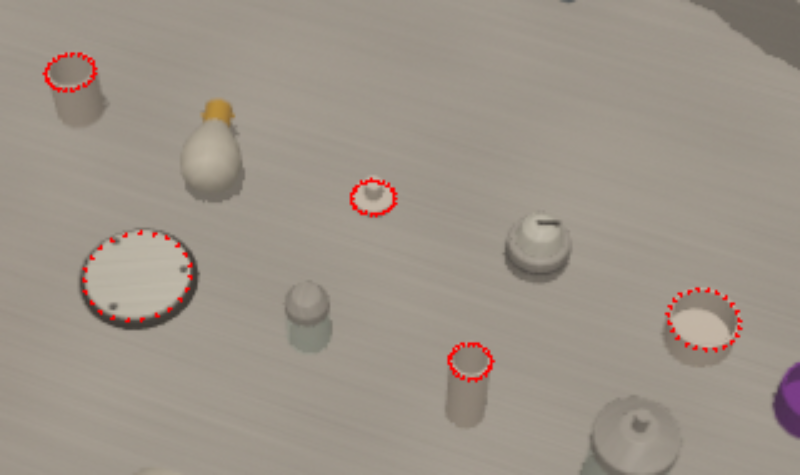

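The reprojected rims fall on the objects in the scene view to within about 1 px, so the positions agree across both views. I'll move above the ramekin.

The rows are not in the units I measure in: shifts go in shares of 0.4 m and turns go in shares of 90 degrees. I convert before sending: -0.337 m is -0.8425, -0.295 m is -0.7375.

>>> apply_moves(moves=[{"dx":-0.105,"dy":-0.05,"grip":1},{"dx":-0.21,"dy":-0.1025},{"dx":-0.3175,"dy":-0.155},{"dx":-0.4225,"dy":-0.2075},{"dx":-0.5275,"dy":-0.26},{"dx":-0.6325,"dy":-0.3125},{"dx":-0.7375,"dy":-0.3625},{"dx":-0.8425,"dy":-0.4125}])

```text
validation failed for argument at $.mo...
```

```bash
python3 - <<'E'
from h import *
togo([.4865,.3368,.010],'ram'); c=cam('wrist'); cv2.imwrite('pics/w1.png',c['bgr']); print(proj(c,[.4865,.3368,.036]))
E
```

```text
ram togo mm [-338.2 -164.   228.5] tcp [0.2269 0.6088 0.2383] tilt [-0.    -0.001 -1.   ] yaxis [0.349 0.937] t 0.25
(np.float64(202.9828400318195), np.float64(454.1209385583362))
```

View pics/w1.png

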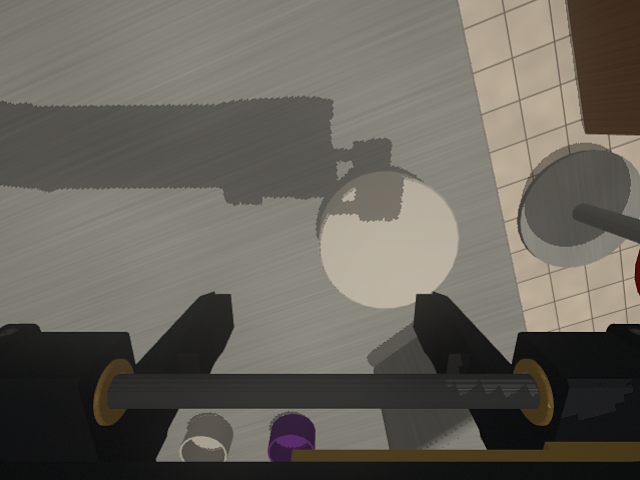

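The wrist view is still at the start pose, looking out past the fingers, with the ramekin at (205,440) and the purple decoy at (292,437) near the bottom edge. The move was refused, so I'll give every field in each row.

Scaled: -0.338 m is -0.845, -0.296 m is -0.74.

>>> apply_moves(moves=[{"dx":-0.105,"dy":-0.05,"dz":0,"wx":0,"wy":0,"wz":0,"grip":1},{"dx":-0.21,"dy":-0.1025,"dz":0,"wx":0,"wy":0,"wz":0,"grip":1},{"dx":-0.3175,"dy":-0.155,"dz":0,"wx":0,"wy":0,"wz":0,"grip":1},{"dx":-0.4225,"dy":-0.205,"dz":0,"wx":0,"wy":0,"wz":0,"grip":1},{"dx":-0.5275,"dy":-0.2575,"dz":0,"wx":0,"wy":0,"wz":0,"grip":1},{"dx":-0.635,"dy":-0.3075,"dz":0,"wx":0,"wy":0,"wz":0,"grip":1},{"dx":-0.74,"dy":-0.36,"dz":0,"wx":0,"wy":0,"wz":0,"grip":1},{"dx":-0.845,"dy":-0.41,"dz":0,"wx":0,"wy":0,"wz":0,"grip":1}])

```text
time_s: 1.3
ee_pos: [0.4874, 0.3361, 0.2388]
ee_rot: [0.0, 0.177, 0.984, 0.0]
ft_force: [0.3, 0.0, 0.2]
opening: 0.088
grip_force: 0.0
```

Scaled: 0.228 m is 0.57, 0.22 m is 0.55.

>>> apply_moves(moves=[{"dx":0,"dy":0,"dz":0.1,"wx":0,"wy":0,"wz":0,"grip":1},{"dx":0,"dy":0,"dz":0.2,"wx":0,"wy":0,"wz":0,"grip":1},{"dx":0,"dy":0,"dz":0.3,"wx":0,"wy":0,"wz":0,"grip":1},{"dx":0,"dy":0,"dz":0.375,"wx":0,"wy":0,"wz":0,"grip":1},{"dx":0,"dy":0,"dz":0.45,"wx":0,"wy":0,"wz":0,"grip":1},{"dx":0,"dy":0,"dz":0.5125,"wx":0,"wy":0,"wz":0,"grip":1},{"dx":0,"dy":0,"dz":0.55,"wx":0,"wy":0,"wz":0,"grip":1},{"dx":0,"dy":0,"dz":0.57,"wx":0,"wy":0,"wz":0,"grip":1}])

```text
time_s: 2.3
ee_pos: [0.4864, 0.3373, 0.0102]
ee_rot: [-0.0, 0.177, 0.984, -0.0]
ft_force: [-0.2, 0.9, 0.7]
opening: 0.0884
grip_force: 0.0
```

>>> apply_moves(force=15, moves=[{"dx":0,"dy":0,"dz":0,"wx":0,"wy":0,"wz":0,"grip":0.6},{"dx":0,"dy":0,"dz":0,"wx":0,"wy":0,"wz":0,"grip":0.6},{"dx":0,"dy":0,"dz":0,"wx":0,"wy":0,"wz":0,"grip":0.6},{"dx":0,"dy":0,"dz":0,"wx":0,"wy":0,"wz":0,"grip":0.6},{"dx":0,"dy":0,"dz":0,"wx":0,"wy":0,"wz":0,"grip":0.6},{"dx":0,"dy":0,"dz":0,"wx":0,"wy":0,"wz":0,"grip":0.6}])

```text
time_s: 3.05
ee_pos: [0.487, 0.3377, 0.0115]
ee_rot: [0.0, 0.177, 0.984, 0.0]
ft_force: [-1.6, -0.1, 6.3]
opening: 0.0656
grip_force: 15.0
```

```bash
python3 - <<'E'
from h import *
togo([.6125,-.1712,.2],'plate')
E
```

```text
plate togo mm [-295.5 -432.8 -188.8] tcp [0.487  0.3377 0.0115] tilt [ 0.001  0.001 -1.   ] yaxis [0.349 0.937] t 3.05
```

>>> apply_moves(moves=[{"dx":0,"dy":0,"dz":-0.0375,"wx":0,"wy":0,"wz":0,"grip":0.6},{"dx":0,"dy":0,"dz":-0.1,"wx":0,"wy":0,"wz":0,"grip":0.6},{"dx":0,"dy":0,"dz":-0.1875,"wx":0,"wy":0,"wz":0,"grip":0.6},{"dx":0,"dy":0,"dz":-0.275,"wx":0,"wy":0,"wz":0,"grip":0.6},{"dx":-0.0375,"dy":-0.055,"dz":-0.325,"wx":0,"wy":0,"wz":0,"grip":0.6},{"dx":-0.105,"dy":-0.155,"dz":-0.35,"wx":0,"wy":0,"wz":0,"grip":0.6},{"dx":-0.175,"dy":-0.2575,"dz":-0.35,"wx":0,"wy":0,"wz":0,"grip":0.6},{"dx":-0.25,"dy":-0.365,"dz":-0.35,"wx":0,"wy":0,"wz":0,"grip":0.6}])

```text
time_s: 4.05
ee_pos: [0.5293, 0.1644, 0.1517]
ee_rot: [0.0, 0.177, 0.984, 0.0]
ft_force: [1.1, -0.3, -1.0]
opening: 0.0658
grip_force: 15.0
```

Scaled: -0.286 m is -0.715, -0.278 m is -0.695.

>>> apply_moves(moves=[{"dx":-0.07,"dy":-0.1025,"dz":0,"wx":0,"wy":0,"wz":0,"grip":0.6},{"dx":-0.1425,"dy":-0.2075,"dz":0,"wx":0,"wy":0,"wz":0,"grip":0.6},{"dx":-0.2125,"dy":-0.3125,"dz":0,"wx":0,"wy":0,"wz":0,"grip":0.6},{"dx":-0.285,"dy":-0.4175,"dz":0,"wx":0,"wy":0,"wz":0,"grip":0.6},{"dx":-0.355,"dy":-0.52,"dz":0,"wx":0,"wy":0,"wz":0,"grip":0.6},{"dx":-0.425,"dy":-0.6225,"dz":0,"wx":0,"wy":0,"wz":0,"grip":0.6},{"dx":-0.475,"dy":-0.695,"dz":0,"wx":0,"wy":0,"wz":0,"grip":0.6},{"dx":-0.4875,"dy":-0.715,"dz":0,"wx":0,"wy":0,"wz":0,"grip":0.6}])

```text
time_s: 5.05
ee_pos: [0.6117, -0.1736, 0.1513]
ee_rot: [0.0, 0.179, 0.984, -0.001]
ft_force: [-1.0, 1.3, -1.7]
opening: 0.065
grip_force: 15.0
```

```bash
python3 - <<'E'
from h import *
togo([.6125,-.1712,.0255],'plate'); s=bot.state(); print(s['grip_force'],s['opening'],s['ft_force'])
c=cam('top'); cv2.imwrite('pics/t2.png',crop(c,447,205,60,5))
E
```

```text
plate togo mm [  0.2   2.7 125.8] tcp [ 0.6117 -0.1736  0.1513] tilt [ 0.    -0.001 -1.   ] yaxis [0.353 0.936] t 5.05
15.00001411564881 0.06496339878705197 [-0.97978285  1.30460536 -1.65587905]
```

View pics/t2.png

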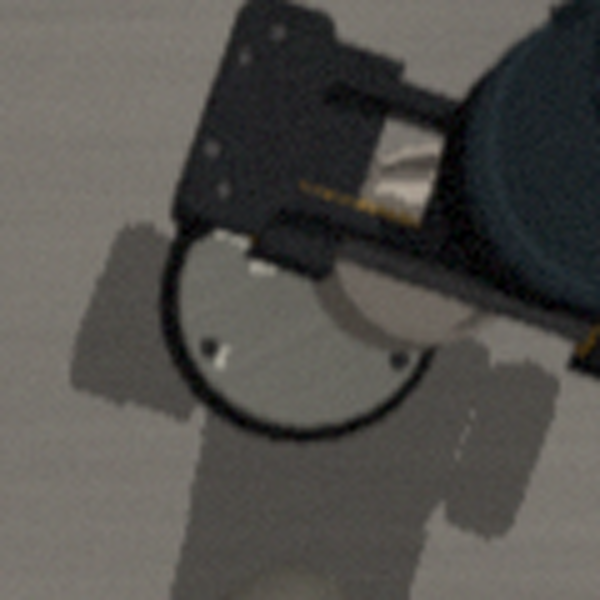

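The crop shows the ramekin held level in the fingers above the plate, with no tilt visible. I'll descend now.

Scaled: 0.124 m is 0.31, 0.123 m is 0.3075.

>>> apply_moves(moves=[{"dx":0,"dy":0.005,"dz":0.075,"wx":0,"wy":0,"wz":0,"grip":0.6},{"dx":0,"dy":0.005,"dz":0.15,"wx":0,"wy":0,"wz":0,"grip":0.6},{"dx":0,"dy":0.005,"dz":0.2125,"wx":0,"wy":0,"wz":0,"grip":0.6},{"dx":0,"dy":0.005,"dz":0.2625,"wx":0,"wy":0,"wz":0,"grip":0.6},{"dx":0,"dy":0.005,"dz":0.2925,"wx":0,"wy":0,"wz":0,"grip":0.6},{"dx":0,"dy":0.005,"dz":0.3025,"wx":0,"wy":0,"wz":0,"grip":0.6},{"dx":0,"dy":0.005,"dz":0.3075,"wx":0,"wy":0,"wz":0,"grip":0.6},{"dx":0,"dy":0.005,"dz":0.31,"wx":0,"wy":0,"wz":0,"grip":0.6}])

```text
time_s: 6.1
ee_pos: [0.6132, -0.1688, 0.0273]
ee_rot: [0.001, 0.178, 0.984, -0.0]
ft_force: [-0.4, 0.1, -2.4]
opening: 0.0655
grip_force: 15.0
```

Scaled: 0.002 m is 0.005, 0.001 m is 0.0025.

>>> apply_moves(moves=[{"dx":0,"dy":0,"dz":0.0025,"wx":0,"wy":0,"wz":0,"grip":0.6},{"dx":0,"dy":0,"dz":0.005,"wx":0,"wy":0,"wz":0,"grip":0.6},{"dx":0,"dy":0,"dz":0.005,"wx":0,"wy":0,"wz":0,"grip":0.6}])

```text
time_s: 6.48
ee_pos: [0.613, -0.1688, 0.0256]
ee_rot: [0.0, 0.178, 0.984, 0.0]
ft_force: [-1.5, 0.8, 4.6]
opening: 0.0655
grip_force: 15.0
```

Scaled: -0.13 m is -0.325, -0.105 m is -0.2625.

>>> apply_moves(moves=[{"dx":0,"dy":0,"dz":0,"wx":0,"wy":0,"wz":0,"grip":1},{"dx":0,"dy":0,"dz":0,"wx":0,"wy":0,"wz":0,"grip":1},{"dx":0,"dy":0,"dz":0,"wx":0,"wy":0,"wz":0,"grip":1},{"dx":0,"dy":0,"dz":-0.025,"wx":0,"wy":0,"wz":0,"grip":1},{"dx":0,"dy":0,"dz":-0.075,"wx":0,"wy":0,"wz":0,"grip":1},{"dx":0,"dy":0,"dz":-0.1625,"wx":0,"wy":0,"wz":0,"grip":1},{"dx":0,"dy":0,"dz":-0.2625,"wx":0,"wy":0,"wz":0,"grip":1},{"dx":0,"dy":0,"dz":-0.325,"wx":0,"wy":0,"wz":0,"grip":1}])

```text
time_s: 7.48
ee_pos: [0.6138, -0.169, 0.1586]
ee_rot: [0.002, 0.178, 0.984, -0.0]
ft_force: [-0.4, -0.2, -0.4]
opening: 0.0881
grip_force: 0.0
```

```bash
python3 - <<'E'
from h import *
togo([.4415,-.323,.15],'beaker')
E
```

```text
beaker togo mm [ 107.7 -204.5    8. ] tcp [ 0.6138 -0.169   0.1586] tilt [ 0.004 -0.001 -1.   ] yaxis [0.349 0.937] t 7.47
```

Scaled: -0.204 m is -0.51, 0.036 m is 0.09.

>>> apply_moves(moves=[{"dx":0.0375,"dy":-0.075,"dz":0,"wx":0,"wy":0,"wz":0,"grip":1},{"dx":0.09,"dy":-0.17,"dz":0,"wx":0,"wy":0,"wz":0,"grip":1},{"dx":0.1425,"dy":-0.27,"dz":0,"wx":0,"wy":0,"wz":0,"grip":1},{"dx":0.195,"dy":-0.37,"dz":0,"wx":0,"wy":0,"wz":0,"grip":1},{"dx":0.2425,"dy":-0.46,"dz":0,"wx":0,"wy":0,"wz":0,"grip":1},{"dx":0.27,"dy":-0.51,"dz":0,"wx":0,"wy":0,"wz":0,"grip":1},{"dx":0.27,"dy":-0.51,"dz":0,"wx":0,"wy":0,"wz":0,"grip":1}])

```text
time_s: 8.35
ee_pos: [0.4392, -0.3237, 0.1561]
ee_rot: [0.001, 0.179, 0.984, -0.001]
ft_force: [0.0, -0.2, -0.2]
opening: 0.0881
grip_force: 0.0
```

```bash
python3 - <<'E'
from h import *
c=cam('top'); cv2.imwrite('pics/t3.png',crop(c,447,205,40,8))
togo([.4415,-.323,.037],'beaker')
E
```

```text
beaker togo mm [ -0.8  -0.3 118.9] tcp [ 0.4407 -0.3223  0.1559] tilt [ 0.002 -0.001 -1.   ] yaxis [0.35  0.937] t 8.4
```

View pics/t3.png

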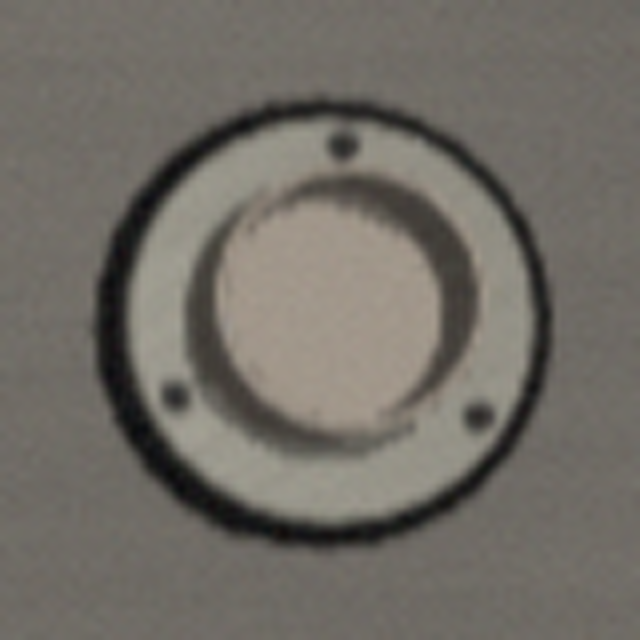

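The ramekin stands upright on the plate near its centre, with its rim circle centred at about crop (354,298) and the plate at (332,320). Next I'll grasp the beaker.

Scaled: 0.118 m is 0.295, 0.112 m is 0.28.

>>> apply_moves(moves=[{"dx":-0.0025,"dy":0,"dz":0.0875,"wx":0,"wy":0,"wz":0,"grip":1},{"dx":-0.0025,"dy":0,"dz":0.1625,"wx":0,"wy":0,"wz":0,"grip":1},{"dx":-0.0025,"dy":0,"dz":0.2375,"wx":0,"wy":0,"wz":0,"grip":1},{"dx":-0.0025,"dy":0,"dz":0.28,"wx":0,"wy":0,"wz":0,"grip":1},{"dx":-0.0025,"dy":0,"dz":0.295,"wx":0,"wy":0,"wz":0,"grip":1},{"dx":-0.0025,"dy":0,"dz":0.295,"wx":0,"wy":0,"wz":0,"grip":1}])

```text
time_s: 9.15
ee_pos: [0.4418, -0.3223, 0.0371]
ee_rot: [0.0, 0.177, 0.984, -0.0]
ft_force: [0.3, 0.2, 0.8]
opening: 0.0883
grip_force: 0.0
```

>>> apply_moves(force=15, moves=[{"dx":0,"dy":0,"dz":0,"wx":0,"wy":0,"wz":0,"grip":0.4},{"dx":0,"dy":0,"dz":0,"wx":0,"wy":0,"wz":0,"grip":0.4},{"dx":0,"dy":0,"dz":0,"wx":0,"wy":0,"wz":0,"grip":0.4},{"dx":0,"dy":0,"dz":0,"wx":0,"wy":0,"wz":0,"grip":0.4},{"dx":0,"dy":0,"dz":0,"wx":0,"wy":0,"wz":0,"grip":0.4},{"dx":0,"dy":0,"dz":0,"wx":0,"wy":0,"wz":0,"grip":0.4}])

```text
time_s: 9.9
ee_pos: [0.4412, -0.3226, 0.0369]
ee_rot: [0.0, 0.178, 0.984, -0.0]
ft_force: [-0.5, 0.5, 3.1]
opening: 0.0479
grip_force: 15.0
```

```bash
python3 - <<'E'
from h import *
c=cam('top'); r=onz(c,450.8,201.8,.05); print(r, onz(c,448.1,205,.014))
togo([r[0],r[1],.2],'ram')
E
```

```text
[ 0.61359328 -0.16785218  0.05      ] [ 0.61153489 -0.17158484  0.014     ]
ram togo mm [-107.5  205.1 -163.1] tcp [ 0.4413 -0.3226  0.0369] tilt [ 0. -0. -1.] yaxis [0.349 0.937] t 9.95
```

Scaled: 0.172 m is 0.43, -0.05 m is -0.125.

>>> apply_moves(moves=[{"dx":0,"dy":0,"dz":-0.0375,"wx":0,"wy":0,"wz":0,"grip":0.4},{"dx":0,"dy":0,"dz":-0.1125,"wx":0,"wy":0,"wz":0,"grip":0.4},{"dx":0,"dy":0,"dz":-0.2,"wx":0,"wy":0,"wz":0,"grip":0.4},{"dx":-0.025,"dy":0.05,"dz":-0.275,"wx":0,"wy":0,"wz":0,"grip":0.4},{"dx":-0.075,"dy":0.14,"dz":-0.3125,"wx":0,"wy":0,"wz":0,"grip":0.4},{"dx":-0.125,"dy":0.2375,"dz":-0.3125,"wx":0,"wy":0,"wz":0,"grip":0.4},{"dx":-0.175,"dy":0.335,"dz":-0.3125,"wx":0,"wy":0,"wz":0,"grip":0.4},{"dx":-0.225,"dy":0.43,"dz":-0.3125,"wx":0,"wy":0,"wz":0,"grip":0.4}])

```text
time_s: 10.95
ee_pos: [0.5865, -0.1913, 0.1626]
ee_rot: [0.0, 0.177, 0.984, 0.0]
ft_force: [0.1, -0.9, -0.5]
opening: 0.0482
grip_force: 15.0
```

Scaled: 0.0325 m is 0.0813, 0.02 m is 0.05.

>>> apply_moves(moves=[{"dx":-0.025,"dy":0.05,"dz":0,"wx":0,"wy":0,"wz":0,"grip":0.4},{"dx":-0.0438,"dy":0.0813,"dz":0,"wx":0,"wy":0,"wz":0,"grip":0.4},{"dx":-0.0438,"dy":0.0813,"dz":0,"wx":0,"wy":0,"wz":0,"grip":0.4},{"dx":-0.0438,"dy":0.0813,"dz":0,"wx":0,"wy":0,"wz":0,"grip":0.4},{"dx":-0.0438,"dy":0.0813,"dz":0,"wx":0,"wy":0,"wz":0,"grip":0.4}])

```text
time_s: 11.58
ee_pos: [0.6125, -0.1697, 0.1618]
ee_rot: [-0.0, 0.178, 0.984, -0.0]
ft_force: [-0.5, 0.1, -0.7]
opening: 0.048
grip_force: 15.0
```

```bash
python3 - <<'E'
from h import *
togo([.6135,-.1684,.056],'ram')
c=cam('wrist'); cv2.imwrite('pics/w4.png',c['bgr'])
E
```

```text
ram togo mm [ -0.5   1.7 105.8] tcp [ 0.6125 -0.1697  0.1618] tilt [-0.001 -0.001 -1.   ] yaxis [0.351 0.936] t 11.57
```

View pics/w4.png

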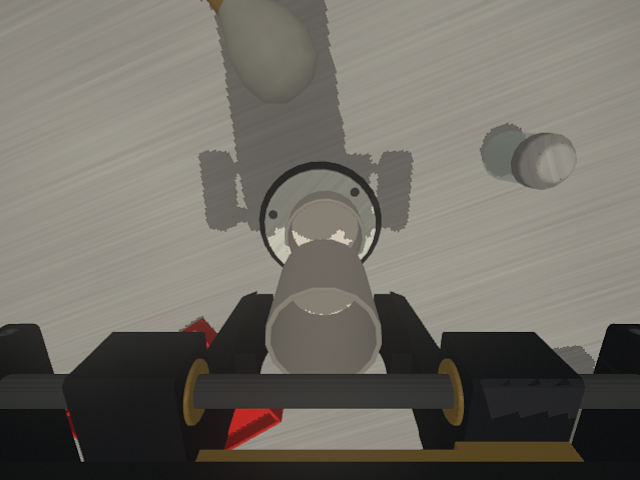

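The wrist view shows the beaker held upright between the fingers, lined up with the ramekin on the plate at (322,225). I'll lower it in.

Scaled: 0.104 m is 0.26, 0.001 m is 0.0025.

>>> apply_moves(moves=[{"dx":0,"dy":0.0025,"dz":0.075,"wx":0,"wy":0,"wz":0,"grip":0.4},{"dx":0,"dy":0.0025,"dz":0.1375,"wx":0,"wy":0,"wz":0,"grip":0.4},{"dx":0,"dy":0.0025,"dz":0.175,"wx":0,"wy":0,"wz":0,"grip":0.4},{"dx":0,"dy":0.0025,"dz":0.2,"wx":0,"wy":0,"wz":0,"grip":0.4},{"dx":0,"dy":0.0025,"dz":0.225,"wx":0,"wy":0,"wz":0,"grip":0.4},{"dx":0,"dy":0.0025,"dz":0.2475,"wx":0,"wy":0,"wz":0,"grip":0.4},{"dx":0,"dy":0.0025,"dz":0.2575,"wx":0,"wy":0,"wz":0,"grip":0.4},{"dx":0,"dy":0.0025,"dz":0.26,"wx":0,"wy":0,"wz":0,"grip":0.4}])

```text
time_s: 12.62
ee_pos: [0.6137, -0.1674, 0.0576]
ee_rot: [-0.0, 0.177, 0.984, -0.0]
ft_force: [-0.6, -0.1, -1.2]
opening: 0.0478
grip_force: 15.0
```

Scaled: 0.002 m is 0.005, 0.001 m is 0.0025.

>>> apply_moves(moves=[{"dx":0,"dy":0,"dz":0.0025,"wx":0,"wy":0,"wz":0,"grip":0.4},{"dx":0,"dy":0,"dz":0.005,"wx":0,"wy":0,"wz":0,"grip":0.4},{"dx":0,"dy":0,"dz":0.005,"wx":0,"wy":0,"wz":0,"grip":0.4}])

```text
time_s: 13.0
ee_pos: [0.6139, -0.1674, 0.056]
ee_rot: [0.0, 0.177, 0.984, -0.0]
ft_force: [-0.1, -0.3, -0.8]
opening: 0.048
grip_force: 15.0
```

Scaled: 0.001 m is 0.0025.

>>> apply_moves(moves=[{"dx":0,"dy":0,"dz":0.0025,"wx":0,"wy":0,"wz":0,"grip":0.4},{"dx":0,"dy":0,"dz":0.0025,"wx":0,"wy":0,"wz":0,"grip":0.4}])

```text
time_s: 13.25
ee_pos: [0.614, -0.1674, 0.0559]
ee_rot: [0.0, 0.177, 0.984, 0.0]
ft_force: [-2.4, 0.9, 7.9]
opening: 0.0481
grip_force: 15.0
```

Contact is at the expected height, so I'll release and rise.

Scaled: -0.125 m is -0.3125, -0.1 m is -0.25.

>>> apply_moves(moves=[{"dx":0,"dy":0,"dz":-0.0025,"wx":0,"wy":0,"wz":0,"grip":0.7},{"dx":0,"dy":0,"dz":-0.0025,"wx":0,"wy":0,"wz":0,"grip":0.9},{"dx":0,"dy":0,"dz":-0.0025,"wx":0,"wy":0,"wz":0,"grip":1},{"dx":0,"dy":0,"dz":-0.025,"wx":0,"wy":0,"wz":0,"grip":1},{"dx":0,"dy":0,"dz":-0.075,"wx":0,"wy":0,"wz":0,"grip":1},{"dx":0,"dy":0,"dz":-0.1625,"wx":0,"wy":0,"wz":0,"grip":1},{"dx":0,"dy":0,"dz":-0.25,"wx":0,"wy":0,"wz":0,"grip":1},{"dx":0,"dy":0,"dz":-0.3125,"wx":0,"wy":0,"wz":0,"grip":1}])

```text
time_s: 14.25
ee_pos: [0.6146, -0.1677, 0.1832]
ee_rot: [0.002, 0.178, 0.984, -0.0]
ft_force: [0.0, -0.4, -0.1]
opening: 0.0879
grip_force: 0.0
```

```bash
python3 - <<'E'
from h import *
togo([.6367,.1611,.18],'slim')
E
```

```text
slim togo mm [ 94.2 315.8   3. ] tcp [ 0.6146 -0.1677  0.1832] tilt [ 0.003 -0.001 -1.   ] yaxis [0.349 0.937] t 14.25
```

Scaled: 0.316 m is 0.79, 0.305 m is 0.7625.

>>> apply_moves(moves=[{"dx":0.02,"dy":0.0625,"dz":0,"wx":0,"wy":0,"wz":0,"grip":1},{"dx":0.0525,"dy":0.175,"dz":0,"wx":0,"wy":0,"wz":0,"grip":1},{"dx":0.0875,"dy":0.295,"dz":0,"wx":0,"wy":0,"wz":0,"grip":1},{"dx":0.125,"dy":0.42,"dz":0,"wx":0,"wy":0,"wz":0,"grip":1},{"dx":0.1625,"dy":0.545,"dz":0,"wx":0,"wy":0,"wz":0,"grip":1},{"dx":0.2,"dy":0.67,"dz":0,"wx":0,"wy":0,"wz":0,"grip":1},{"dx":0.2275,"dy":0.7625,"dz":0,"wx":0,"wy":0,"wz":0,"grip":1},{"dx":0.235,"dy":0.79,"dz":0,"wx":0,"wy":0,"wz":0,"grip":1}])

```text
time_s: 15.25
ee_pos: [0.6359, 0.1653, 0.1811]
ee_rot: [0.0, 0.175, 0.985, 0.001]
ft_force: [1.0, -0.7, -0.2]
opening: 0.0883
grip_force: 0.0
```

```bash
python3 - <<'E'
from h import *
bot.capture('wrist')
togo([.6367,.1611,.063],'slim')
c=cam('top'); a=crop(c,448,205,37,8)
w=cam('wrist'); cv2.imwrite('pics/t5.png',np.hstack([a[:480],cv2.resize(w['bgr'][:360],(200,112)).repeat(1,0) if 0 else np.zeros((a[:480].shape[0],1,3),np.uint8)]))
E
```

```text
slim togo mm [ -1.8  -3.5 117.9] tcp [0.636  0.1648 0.1809] tilt [ 0.001  0.002 -1.   ] yaxis [0.346 0.938] t 15.3
```

View pics/t5.png

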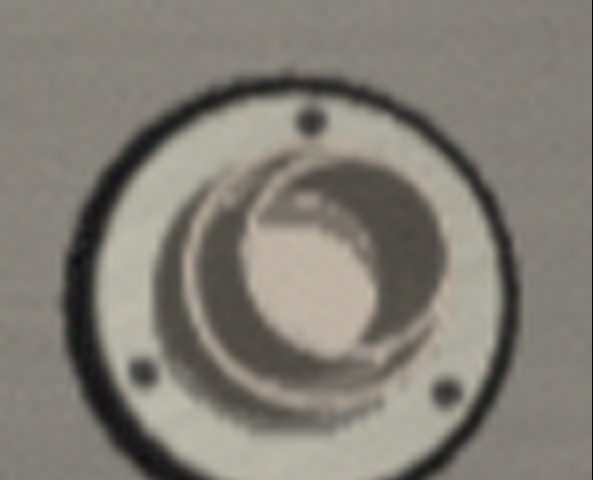

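The beaker stands upright in the ramekin; its rim circle is at about crop (345,257). Now I'll go down to the slim cup.

Scaled: 0.07 m is 0.175, 0.065 m is 0.1625.

>>> apply_moves(moves=[{"dx":0,"dy":0,"dz":0.05,"wx":0,"wy":0,"wz":0,"grip":1},{"dx":0,"dy":0,"dz":0.1125,"wx":0,"wy":0,"wz":0,"grip":1},{"dx":0,"dy":0,"dz":0.1625,"wx":0,"wy":0,"wz":0,"grip":1},{"dx":0,"dy":0,"dz":0.175,"wx":0,"wy":0,"wz":0,"grip":1},{"dx":0,"dy":0,"dz":0.175,"wx":0,"wy":0,"wz":0,"grip":1}])

```text
time_s: 16.02
ee_pos: [0.636, 0.1611, 0.1095]
ee_rot: [-0.0, 0.178, 0.984, -0.0]
ft_force: [0.5, 0.5, 0.2]
opening: 0.0877
grip_force: 0.0
```

```bash
python3 - <<'E'
from h import *
togo([.6367,.1611,.063],'slim'); c=cam('top'); print(onz(c,453.7,199.7,.081))
E
```

```text
slim togo mm [-0.6  0.2 46.5] tcp [0.636  0.1611 0.1095] tilt [-0. -0. -1.] yaxis [0.35  0.937] t 16.02
[ 0.61376553 -0.16531438  0.081     ]
```

Scaled: 0.046 m is 0.115, 0.036 m is 0.09.

>>> apply_moves(moves=[{"dx":0,"dy":0,"dz":0.045,"wx":0,"wy":0,"wz":0,"grip":1},{"dx":0,"dy":0,"dz":0.09,"wx":0,"wy":0,"wz":0,"grip":1},{"dx":0,"dy":0,"dz":0.115,"wx":0,"wy":0,"wz":0,"grip":1},{"dx":0,"dy":0,"dz":0.115,"wx":0,"wy":0,"wz":0,"grip":0.8},{"dx":0,"dy":0,"dz":0.115,"wx":0,"wy":0,"wz":0,"grip":0.6},{"dx":0,"dy":0,"dz":0.115,"wx":0,"wy":0,"wz":0,"grip":0.5}])

```text
time_s: 16.82
ee_pos: [0.6365, 0.1617, 0.0644]
ee_rot: [0.001, 0.177, 0.984, 0.0]
ft_force: [0.0, 0.2, -0.4]
opening: 0.0606
grip_force: 0.0
```

>>> apply_moves(force=12, moves=[{"dx":0,"dy":0,"dz":0,"wx":0,"wy":0,"wz":0,"grip":0.45},{"dx":0,"dy":0,"dz":0,"wx":0,"wy":0,"wz":0,"grip":0.4},{"dx":0,"dy":0,"dz":0,"wx":0,"wy":0,"wz":0,"grip":0.35},{"dx":0,"dy":0,"dz":0,"wx":0,"wy":0,"wz":0,"grip":0.25},{"dx":0,"dy":0,"dz":0,"wx":0,"wy":0,"wz":0,"grip":0.25},{"dx":0,"dy":0,"dz":0,"wx":0,"wy":0,"wz":0,"grip":0.25}])

```text
time_s: 17.58
ee_pos: [0.6361, 0.1615, 0.0639]
ee_rot: [0.0, 0.177, 0.984, -0.0]
ft_force: [0.0, -1.3, 1.3]
opening: 0.0351
grip_force: 12.0
```

```bash
python3 - <<'E'
from h import *
togo([.614,-.1668,.2],'nest')
E
```

```text
nest togo mm [ -94.  -315.3 -136.1] tcp [0.6361 0.1615 0.0639] tilt [ 0. -0. -1.] yaxis [0.349 0.937] t 17.57
```

Scaled: -0.147 m is -0.3675, -0.125 m is -0.3125.

>>> apply_moves(moves=[{"dx":0,"dy":0,"dz":-0.0375,"wx":0,"wy":0,"wz":0,"grip":0.25},{"dx":0,"dy":0,"dz":-0.1125,"wx":0,"wy":0,"wz":0,"grip":0.25},{"dx":0,"dy":0,"dz":-0.2,"wx":0,"wy":0,"wz":0,"grip":0.25},{"dx":0,"dy":0,"dz":-0.275,"wx":0,"wy":0,"wz":0,"grip":0.25},{"dx":-0.0175,"dy":-0.055,"dz":-0.3125,"wx":0,"wy":0,"wz":0,"grip":0.25},{"dx":-0.045,"dy":-0.1525,"dz":-0.325,"wx":0,"wy":0,"wz":0,"grip":0.25},{"dx":-0.0775,"dy":-0.26,"dz":-0.325,"wx":0,"wy":0,"wz":0,"grip":0.25},{"dx":-0.11,"dy":-0.3675,"dz":-0.325,"wx":0,"wy":0,"wz":0,"grip":0.25}])

```text
time_s: 18.58
ee_pos: [0.6248, 0.0049, 0.1935]
ee_rot: [-0.0, 0.178, 0.984, -0.001]
ft_force: [0.9, 0.3, -0.3]
opening: 0.0355
grip_force: 12.0
```

Scaled: -0.168 m is -0.42, -0.157 m is -0.3925.

>>> apply_moves(moves=[{"dx":-0.0325,"dy":-0.1075,"dz":0,"wx":0,"wy":0,"wz":0,"grip":0.25},{"dx":-0.065,"dy":-0.215,"dz":0,"wx":0,"wy":0,"wz":0,"grip":0.25},{"dx":-0.095,"dy":-0.3175,"dz":0,"wx":0,"wy":0,"wz":0,"grip":0.25},{"dx":-0.1175,"dy":-0.3925,"dz":0,"wx":0,"wy":0,"wz":0,"grip":0.25},{"dx":-0.125,"dy":-0.42,"dz":0,"wx":0,"wy":0,"wz":0,"grip":0.25},{"dx":-0.125,"dy":-0.42,"dz":0,"wx":0,"wy":0,"wz":0,"grip":0.25},{"dx":-0.125,"dy":-0.42,"dz":0,"wx":0,"wy":0,"wz":0,"grip":0.25},{"dx":-0.125,"dy":-0.42,"dz":0,"wx":0,"wy":0,"wz":0,"grip":0.25}])

```text
time_s: 19.58
ee_pos: [0.6144, -0.1647, 0.1937]
ee_rot: [-0.0, 0.176, 0.984, 0.0]
ft_force: [-1.2, -0.5, -2.0]
opening: 0.0346
grip_force: 12.0
```

```bash
python3 - <<'E'
from h import *
togo([.614,-.1668,.088],'nest')
c=cam('wrist'); cv2.imwrite('pics/w6.png',c['bgr'])
E
```

```text
nest togo mm [ -0.4  -2.2 105.7] tcp [ 0.6144 -0.1647  0.1937] tilt [-0.     0.001 -1.   ] yaxis [0.347 0.938] t 19.57
```

View pics/w6.png

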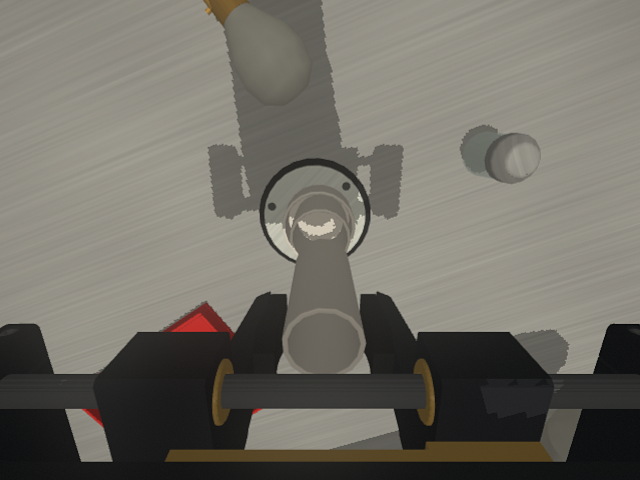

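The slim cup is upright in the grip, and its foot is over the beaker mouth at (320,215). I'll descend to just above the beaker rim and check.

Scaled: 0.04 m is 0.1, -0.001 m is -0.0025.

>>> apply_moves(moves=[{"dx":0,"dy":-0.0025,"dz":0.0375,"wx":0,"wy":0,"wz":0,"grip":0.25},{"dx":0,"dy":-0.0025,"dz":0.075,"wx":0,"wy":0,"wz":0,"grip":0.25},{"dx":0,"dy":-0.0025,"dz":0.1,"wx":0,"wy":0,"wz":0,"grip":0.25},{"dx":0,"dy":-0.0025,"dz":0.1,"wx":0,"wy":0,"wz":0,"grip":0.25},{"dx":0,"dy":-0.0025,"dz":0.1,"wx":0,"wy":0,"wz":0,"grip":0.25}])

```text
time_s: 20.25
ee_pos: [0.614, -0.1675, 0.1539]
ee_rot: [0.0, 0.178, 0.984, -0.0]
ft_force: [0.0, 0.0, -0.5]
opening: 0.0349
grip_force: 12.0
```

```bash
python3 - <<'E'
from h import *
togo([.614,-.1668,.088],'nest')
E
```

```text
nest togo mm [ 0.2  0.7 65.9] tcp [ 0.614  -0.1675  0.1539] tilt [ 0. -0. -1.] yaxis [0.349 0.937] t 20.25
```

Scaled: 0.065 m is 0.1625, 0.064 m is 0.16.

>>> apply_moves(moves=[{"dx":0,"dy":0,"dz":0.03,"wx":0,"wy":0,"wz":0,"grip":0.25},{"dx":0,"dy":0,"dz":0.06,"wx":0,"wy":0,"wz":0,"grip":0.25},{"dx":0,"dy":0,"dz":0.09,"wx":0,"wy":0,"wz":0,"grip":0.25},{"dx":0,"dy":0,"dz":0.12,"wx":0,"wy":0,"wz":0,"grip":0.25},{"dx":0,"dy":0,"dz":0.1425,"wx":0,"wy":0,"wz":0,"grip":0.25},{"dx":0,"dy":0,"dz":0.155,"wx":0,"wy":0,"wz":0,"grip":0.25},{"dx":0,"dy":0,"dz":0.16,"wx":0,"wy":0,"wz":0,"grip":0.25},{"dx":0,"dy":0,"dz":0.1625,"wx":0,"wy":0,"wz":0,"grip":0.25}])

```text
time_s: 21.25
ee_pos: [0.614, -0.1674, 0.0889]
ee_rot: [0.0, 0.177, 0.984, -0.0]
ft_force: [0.7, 0.4, -1.6]
opening: 0.035
grip_force: 12.0
```

Scaled: 0.0015 m is 0.0038, 0.001 m is 0.0025.

>>> apply_moves(moves=[{"dx":0,"dy":0,"dz":0.0025,"wx":0,"wy":0,"wz":0,"grip":0.25},{"dx":0,"dy":0,"dz":0.0038,"wx":0,"wy":0,"wz":0,"grip":0.25},{"dx":0,"dy":0,"dz":0.0038,"wx":0,"wy":0,"wz":0,"grip":0.25}])

```text
time_s: 21.62
ee_pos: [0.6141, -0.1676, 0.0878]
ee_rot: [0.001, 0.177, 0.984, -0.0]
ft_force: [-0.7, -1.0, 3.3]
opening: 0.0351
grip_force: 12.0
```

Seated. I'll release and rise.

Scaled: -0.1 m is -0.25, -0.085 m is -0.2125.

>>> apply_moves(moves=[{"dx":0,"dy":0,"dz":0,"wx":0,"wy":0,"wz":0,"grip":0.5},{"dx":0,"dy":0,"dz":0,"wx":0,"wy":0,"wz":0,"grip":0.7},{"dx":0,"dy":0,"dz":0,"wx":0,"wy":0,"wz":0,"grip":0.8},{"dx":0,"dy":0,"dz":-0.025,"wx":0,"wy":0,"wz":0,"grip":0.8},{"dx":0,"dy":0,"dz":-0.075,"wx":0,"wy":0,"wz":0,"grip":0.8},{"dx":0,"dy":0,"dz":-0.15,"wx":0,"wy":0,"wz":0,"grip":0.8},{"dx":0,"dy":0,"dz":-0.2125,"wx":0,"wy":0,"wz":0,"grip":0.8},{"dx":0,"dy":0,"dz":-0.25,"wx":0,"wy":0,"wz":0,"grip":0.8}])

```text
time_s: 22.62
ee_pos: [0.6146, -0.1677, 0.1901]
ee_rot: [0.002, 0.178, 0.984, -0.0]
ft_force: [0.4, -0.1, 0.4]
opening: 0.0706
grip_force: 0.0
```

```bash
python3 - <<'E'
from h import *
togo([.445,.0,.1],'lid')
E
```

```text
lid togo mm [217.8  97.8  89.4] tcp [ 0.6146 -0.1677  0.1901] tilt [ 0.003 -0.001 -1.   ] yaxis [0.349 0.937] t 22.62
```

Scaled: 0.218 m is 0.545, 0.208 m is 0.52.

>>> apply_moves(moves=[{"dx":0.05,"dy":0.0225,"dz":0,"wx":0,"wy":0,"wz":0,"grip":0.8},{"dx":0.1375,"dy":0.0625,"dz":0,"wx":0,"wy":0,"wz":0,"grip":0.8},{"dx":0.2375,"dy":0.1075,"dz":0,"wx":0,"wy":0,"wz":0,"grip":0.8},{"dx":0.3375,"dy":0.1525,"dz":0.025,"wx":0,"wy":0,"wz":0,"grip":0.8},{"dx":0.4375,"dy":0.1975,"dz":0.075,"wx":0,"wy":0,"wz":0,"grip":0.8},{"dx":0.52,"dy":0.2325,"dz":0.1375,"wx":0,"wy":0,"wz":0,"grip":0.8},{"dx":0.545,"dy":0.245,"dz":0.2,"wx":0,"wy":0,"wz":0,"grip":0.8},{"dx":0.545,"dy":0.245,"dz":0.225,"wx":0,"wy":0,"wz":0,"grip":0.8}])

```text
time_s: 23.62
ee_pos: [0.4428, 0.0011, 0.0967]
ee_rot: [-0.001, 0.177, 0.984, -0.0]
ft_force: [0.1, -0.1, 0.7]
opening: 0.0708
grip_force: 0.0
```

Scaled: 0.02 m is 0.05, 0.01 m is 0.025.

>>> apply_moves(moves=[{"dx":0,"dy":0,"dz":0.025,"wx":0,"wy":0,"wz":0,"grip":0.6},{"dx":0,"dy":0,"dz":0.05,"wx":0,"wy":0,"wz":0,"grip":0.6},{"dx":0,"dy":0,"dz":0.05,"wx":0,"wy":0,"wz":0,"grip":0.6}])

```text
time_s: 24.0
ee_pos: [0.4437, 0.0001, 0.0768]
ee_rot: [-0.0, 0.178, 0.984, -0.0]
ft_force: [-0.7, -0.5, -0.4]
opening: 0.0531
grip_force: 0.0
```

```bash
python3 - <<'E'
from h import *
togo([.445,.0005,.014],'lid')
c=cam('wrist'); a=c['bgr']; print('lid px',proj(c,[.445,.0005,.011]),'tip px',proj(c,list(bot.state()['ee_pos']-np.array([0,0,.066]))))
t=cam('top'); cv2.imwrite('pics/w7.png',np.hstack([cv2.resize(a,(400,300)),cv2.resize(crop(t,448,205,40,5),(300,300))]))
E
```

```text
lid togo mm [-1.1  0.8 62.8] tcp [4.437e-01 1.000e-04 7.680e-02] tilt [-0.001 -0.    -1.   ] yaxis [0.35  0.937] t 24.0
lid px (np.float64(325.1695904201387), np.float64(261.9989569856591)) tip px (np.float64(324.17900959227256), np.float64(260.6780618836319))
```

View pics/w7.png

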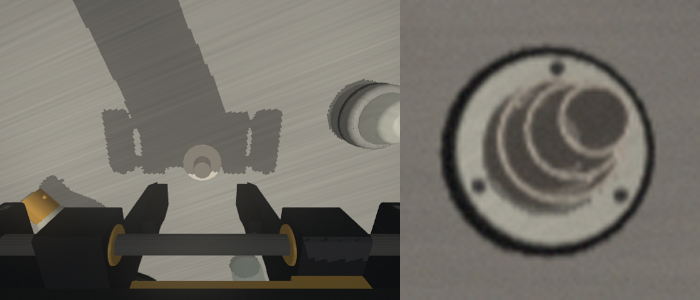

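The lid shows at wrist pixel (323,259), matching the prediction. The top crop shows the nest upright with the slim cup in the beaker. I'll descend to the knob.

Scaled: 0.062 m is 0.155, 0.055 m is 0.1375.

>>> apply_moves(moves=[{"dx":-0.0025,"dy":0.0013,"dz":0.05,"wx":0,"wy":0,"wz":0,"grip":0.6},{"dx":-0.0025,"dy":0.0013,"dz":0.1,"wx":0,"wy":0,"wz":0,"grip":0.6},{"dx":-0.0025,"dy":0.0013,"dz":0.1375,"wx":0,"wy":0,"wz":0,"grip":0.5},{"dx":-0.0025,"dy":0.0013,"dz":0.155,"wx":0,"wy":0,"wz":0,"grip":0.4},{"dx":-0.0025,"dy":0.0013,"dz":0.155,"wx":0,"wy":0,"wz":0,"grip":0.35},{"dx":-0.0025,"dy":0.0013,"dz":0.155,"wx":0,"wy":0,"wz":0,"grip":0.3},{"dx":-0.0025,"dy":0.0013,"dz":0.155,"wx":0,"wy":0,"wz":0,"grip":0.27}])

```text
time_s: 24.98
ee_pos: [0.4452, 0.0007, 0.0157]
ee_rot: [0.0, 0.177, 0.984, 0.0]
ft_force: [0.2, -0.8, 0.6]
opening: 0.0239
grip_force: 0.0
```

>>> apply_moves(force=8, moves=[{"dx":0,"dy":0,"dz":0,"wx":0,"wy":0,"wz":0,"grip":0.24},{"dx":0,"dy":0,"dz":0,"wx":0,"wy":0,"wz":0,"grip":0.21},{"dx":0,"dy":0,"dz":0,"wx":0,"wy":0,"wz":0,"grip":0.18},{"dx":0,"dy":0,"dz":0,"wx":0,"wy":0,"wz":0,"grip":0.1},{"dx":0,"dy":0,"dz":0,"wx":0,"wy":0,"wz":0,"grip":0.1},{"dx":0,"dy":0,"dz":0,"wx":0,"wy":0,"wz":0,"grip":0.1}])

```text
time_s: 25.72
ee_pos: [0.4449, 0.0006, 0.0153]
ee_rot: [0.0, 0.177, 0.984, -0.0]
ft_force: [-0.6, -0.7, 3.3]
opening: 0.018
grip_force: 8.0
```

```bash
python3 - <<'E'
from h import *
togo([.6142,-.167,.2],'nest')
E
```

```text
nest togo mm [-217.3  -97.9 -184.6] tcp [0.4449 0.0006 0.0153] tilt [ 0. -0. -1.] yaxis [0.349 0.937] t 25.73
```

Scaled: -0.16 m is -0.4, -0.15 m is -0.375.

>>> apply_moves(moves=[{"dx":0,"dy":0,"dz":-0.0375,"wx":0,"wy":0,"wz":0,"grip":0.1},{"dx":0,"dy":0,"dz":-0.1125,"wx":0,"wy":0,"wz":0,"grip":0.1},{"dx":0,"dy":0,"dz":-0.2,"wx":0,"wy":0,"wz":0,"grip":0.1},{"dx":0,"dy":0,"dz":-0.3,"wx":0,"wy":0,"wz":0,"grip":0.1},{"dx":-0.0375,"dy":-0.0175,"dz":-0.375,"wx":0,"wy":0,"wz":0,"grip":0.1},{"dx":-0.1125,"dy":-0.05,"dz":-0.4,"wx":0,"wy":0,"wz":0,"grip":0.1},{"dx":-0.2,"dy":-0.09,"dz":-0.4,"wx":0,"wy":0,"wz":0,"grip":0.1},{"dx":-0.2875,"dy":-0.13,"dz":-0.4,"wx":0,"wy":0,"wz":0,"grip":0.1}])

```text
time_s: 26.72
ee_pos: [0.535, -0.0887, 0.1764]
ee_rot: [0.0, 0.177, 0.984, 0.0]
ft_force: [1.1, 0.5, 0.0]
opening: 0.0173
grip_force: 8.0
```

Scaled: -0.1025 m is -0.2563, -0.093 m is -0.2325.

>>> apply_moves(moves=[{"dx":-0.0875,"dy":-0.04,"dz":0,"wx":0,"wy":0,"wz":0,"grip":0.1},{"dx":-0.17,"dy":-0.0775,"dz":0,"wx":0,"wy":0,"wz":0,"grip":0.1},{"dx":-0.2325,"dy":-0.105,"dz":0,"wx":0,"wy":0,"wz":0,"grip":0.1},{"dx":-0.2563,"dy":-0.115,"dz":0,"wx":0,"wy":0,"wz":0,"grip":0.1},{"dx":-0.2563,"dy":-0.115,"dz":0,"wx":0,"wy":0,"wz":0,"grip":0.1},{"dx":-0.2563,"dy":-0.115,"dz":0,"wx":0,"wy":0,"wz":0,"grip":0.1},{"dx":-0.2563,"dy":-0.115,"dz":0,"wx":0,"wy":0,"wz":0,"grip":0.1}])

```text
time_s: 27.6
ee_pos: [0.6139, -0.1661, 0.1754]
ee_rot: [-0.0, 0.177, 0.984, 0.0]
ft_force: [-0.4, -0.2, -0.2]
opening: 0.0177
grip_force: 8.0
```

```bash
python3 - <<'E'
from h import *
togo([.6142,-.167,.1233],'nest')
c=cam('wrist'); cv2.imwrite('pics/w8.png',c['bgr'])
E
```

```text
nest togo mm [-0.6 -0.8 52.1] tcp [ 0.6139 -0.1661  0.1754] tilt [-0.     0.001 -1.   ] yaxis [0.348 0.937] t 27.6
```

View pics/w8.png

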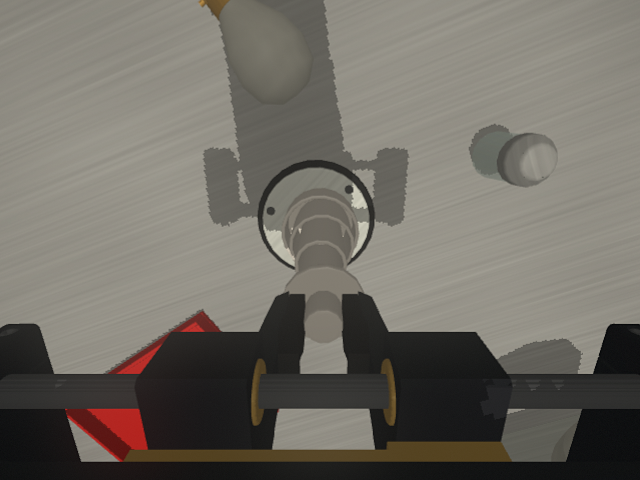

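The lid is level and lined up with the slim cup below it (columns 323 and 322). I'll lower it.

Scaled: 0.0515 m is 0.1288, -0.0005 m is -0.0013.

>>> apply_moves(moves=[{"dx":-0.0013,"dy":-0.0013,"dz":0.0375,"wx":0,"wy":0,"wz":0,"grip":0.1},{"dx":-0.0013,"dy":-0.0013,"dz":0.07,"wx":0,"wy":0,"wz":0,"grip":0.1},{"dx":-0.0013,"dy":-0.0013,"dz":0.0925,"wx":0,"wy":0,"wz":0,"grip":0.1},{"dx":-0.0013,"dy":-0.0013,"dz":0.105,"wx":0,"wy":0,"wz":0,"grip":0.1},{"dx":-0.0013,"dy":-0.0013,"dz":0.115,"wx":0,"wy":0,"wz":0,"grip":0.1},{"dx":-0.0013,"dy":-0.0013,"dz":0.1225,"wx":0,"wy":0,"wz":0,"grip":0.1},{"dx":-0.0013,"dy":-0.0013,"dz":0.1263,"wx":0,"wy":0,"wz":0,"grip":0.1},{"dx":-0.0013,"dy":-0.0013,"dz":0.1288,"wx":0,"wy":0,"wz":0,"grip":0.1}])

```text
time_s: 28.65
ee_pos: [0.6148, -0.1677, 0.1238]
ee_rot: [0.0, 0.177, 0.984, 0.0]
ft_force: [0.0, -0.6, -0.1]
opening: 0.0174
grip_force: 8.0
```

Scaled: 0.001 m is 0.0025, 0.0005 m is 0.0013.

>>> apply_moves(moves=[{"dx":0,"dy":0,"dz":0.0013,"wx":0,"wy":0,"wz":0,"grip":0.1},{"dx":0,"dy":0,"dz":0.0025,"wx":0,"wy":0,"wz":0,"grip":0.1},{"dx":0,"dy":0,"dz":0.0025,"wx":0,"wy":0,"wz":0,"grip":0.1}])

```text
time_s: 29.02
ee_pos: [0.6151, -0.1678, 0.1234]
ee_rot: [0.001, 0.177, 0.984, 0.0]
ft_force: [-1.7, 0.9, 5.1]
opening: 0.0176
grip_force: 8.0
```

Contact is at the seated height of 0.1234, so I'll release and rise.

Scaled: -0.09 m is -0.225, -0.06 m is -0.15.

>>> apply_moves(moves=[{"dx":0,"dy":0,"dz":0,"wx":0,"wy":0,"wz":0,"grip":0.3},{"dx":0,"dy":0,"dz":0,"wx":0,"wy":0,"wz":0,"grip":0.5},{"dx":0,"dy":0,"dz":0,"wx":0,"wy":0,"wz":0,"grip":0.6},{"dx":0,"dy":0,"dz":0,"wx":0,"wy":0,"wz":0,"grip":0.6},{"dx":0,"dy":0,"dz":-0.025,"wx":0,"wy":0,"wz":0,"grip":0.6},{"dx":0,"dy":0,"dz":-0.075,"wx":0,"wy":0,"wz":0,"grip":0.6},{"dx":0,"dy":0,"dz":-0.15,"wx":0,"wy":0,"wz":0,"grip":0.6},{"dx":0,"dy":0,"dz":-0.225,"wx":0,"wy":0,"wz":0,"grip":0.6}])

```text
time_s: 30.02
ee_pos: [0.615, -0.1679, 0.2153]
ee_rot: [0.001, 0.178, 0.984, -0.0]
ft_force: [-0.3, 0.2, 0.3]
opening: 0.0527
grip_force: 0.0
```

Scaled: 0.18 m is 0.45, 0.17 m is 0.425.

>>> apply_moves(moves=[{"dx":0,"dy":0.05,"dz":0,"wx":0,"wy":0,"wz":0,"grip":0.6},{"dx":0,"dy":0.15,"dz":0,"wx":0,"wy":0,"wz":0,"grip":0.6},{"dx":0,"dy":0.25,"dz":0,"wx":0,"wy":0,"wz":0,"grip":0.6},{"dx":0,"dy":0.35,"dz":0,"wx":0,"wy":0,"wz":0,"grip":0.6},{"dx":0,"dy":0.425,"dz":0,"wx":0,"wy":0,"wz":0,"grip":0.6},{"dx":0,"dy":0.45,"dz":0,"wx":0,"wy":0,"wz":0,"grip":0.6},{"dx":0,"dy":0.45,"dz":0,"wx":0,"wy":0,"wz":0,"grip":0.6}])

```text
time_s: 30.9
ee_pos: [0.6773, 0.0014, 0.2124]
ee_rot: [-0.0, 0.177, 0.984, -0.0]
ft_force: [0.4, -0.3, -0.5]
opening: 0.0529
grip_force: 0.0
```

```bash
python3 - <<'E'
from h import *
t=cam('top'); s=cam('scene'); print(proj(s,[.6145,-.1675,.119]))
cv2.imwrite('pics/f.png',np.hstack([crop(s,215,205,40,5),crop(t,448,205,40,5)]))
E
```

```text
(np.float64(209.11082887312318), np.float64(193.3224139417351))
```

View pics/f.png

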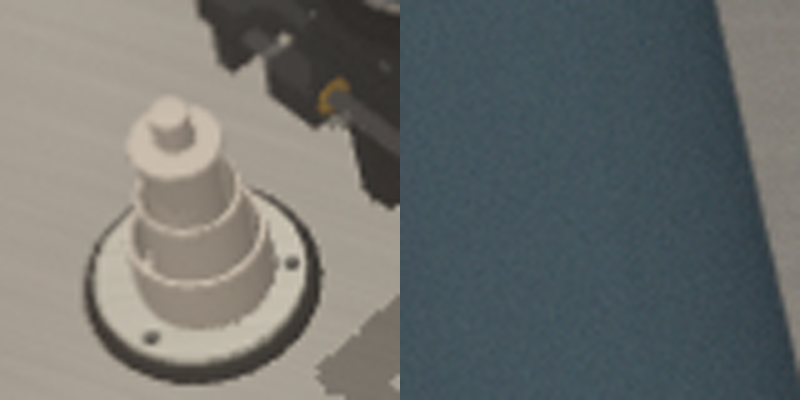

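The scene crop shows the whole nest upright on the plate, with the lid level on the slim cup (disc at about crop (174,140), where predicted). The gripper is clear, so I'm handing in.

```bash
python3 -c "
from cell import bot
print(bot.finish_job())"
```

```text
the job is handed in; nothing more can be done
None
```

The ramekin, beaker, slim cup and lid are nested upright on the plate with the gripper clear, and the job is handed in; it returned no verdict.

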